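# Box a carton under a stack-nest tray

### The arm

A 7-joint arm with a two-finger parallel gripper is mounted at the origin on a cart in front of the work surface, level with it; the furniture and walls round the work are solid. World frame = base frame: x ahead of the robot, y to its left, z up, the work surface at z = 0. Lengths are in m, angles in rad, forces in N, time in s.
With the tool pointing down it reaches from about 0.4 to 0.85 m from the base axis. Payload 10.4 kg.
Tool frame: the origin (TCP) lies at the very end of the fingers, on their centre line; the grasp point (between the pads) lies 19 mm behind it; z points along the fingers, y is the line along which they close (so a half turn about z gives the same grasp; the last joint's range is limited). The gripper opens to 87 mm and grips with 3 to 60 N. Pads are 19 mm wide; open, the fingers measure 117 mm over their backs; the gripper's body (75 mm by 190 mm) begins 51 mm behind the grasp point.
Start: joints at [1.321, 0.332, -0.065, 1.46, 0.022, 1.35, -0.088], TCP at [0.141, -0.609, 0.223] pointing down, gripper open.
Joint ranges: [-2.6, 2.6], [-0.5, 2.12], [-1.47, 1.34], [0.16, 2.42], [-1.27, 4.41], [0.06, 2.06], [-2.6, 2.6]. Speed limits (rad/s): [2.22, 2.22, 2.79, 2.79, 3.14, 3.14, 3.14].

### API

Orientations are given as a unit quaternion [x, y, z, w].
In Python, from bench import * gives the robot as it stands.
- The arm moves only by the tool step_arm, never from a script. Its arguments are lists of equal length, an entry for each row: "delta_pos": the shift along the world's x, y, z in units of 25 mm (1.0 is 25 mm), a list of three; "turn": the turn about the world's z in units of 0.12 rad (1.0 is 0.12 rad). In form: {"delta_pos": [[tx, ty, tz], ...], "turn": [turn, ...]}. A call has 1 to 12 rows; each row shifts and turns the commanded pose from where the row before left it; what a row does not reach is not made up. A row lasts 1/10 s, in which the tool goes at most 50 mm and 8.59 degrees, less where a joint would pass 70% of its speed; a pose out of reach is approached as far as the arm can. A call with a number of a shift or a turn outside -1 to 1 is refused whole. A call with a gripper value outside its range is refused whole. "grip" is the closure, from 0 (fully open) to 1 (shut), set as the call begins (left out, the last holds). The fingers move at their own pace and stop on an object; "newtons" is the grip in N (left out, the last holds). Time passes only in rows, so rows that do not move let the fingers close. It gives the time, the measured TCP pose, the force, the opening and the grip force at its end, in the units of the state.
- read_state(): the state, without advancing time (a new reading comes with each control period).
- camera(name): name is "scene" or "top"; returns a dict with "image" (384x512x3 uint8, red, green, blue), "z_map" (384x512 float32, m along the optical axis (not along the pixel's ray), 0 where there is no reading), "mtx" (3x3 intrinsics, pixels), "dist" ([k1, k2, p1, p2, k3] as OpenCV has them; the pictures are not rectified), "view" (4x4, takes a point from world to camera coordinates). Camera axes: x right, y up, looking along -z (the intrinsics and any distortion apply to the point x, -y, -z); pixel columns grow to the right and rows downward; lengths in m; the calibration is good to about 2 mm. A picture is of the moment at which its call begins.
- close_job(): hands the job in; it is judged then, once.
The state is a dict: "time": time; "joint_positions": joint angles; "joint_vel": joint speeds; "joint_torque": joint torques, N m; "ee_pos": TCP position; "eef_rot": TCP orientation; "ft_force": force on the tool from outside, world axes, zero at the start; "torque": the same for the moment, N m; "width": finger opening in m; "grip_force": force on a finger pad.
Only numpy, scipy, OpenCV 4.12 (cv2) and the standard library are available. Lean on these libraries where they do the work, as an engineer would, in place of code of your own. Each camera call takes 0.05 s, during which the arm holds its last target. There are 200 camera calls.

### The job

Lift the blue tray out of the grey bin and stand it aside, lay the long needle carton flat on the floor of the bin, then put the tray back on the bin turned half a turn from how it was (yellow edge away from the bin's yellow label), so that its ribs stand on the bin's ledges, level and clear of the carton. Set the carton and the tray down, do not drop them into the bin, and leave the wax pot, the tape tin and the hammer where they are.

Things in the scene. Friction and masses are not known exactly. Their poses are not given: they have to be found in the camera images.
- lower_bin: Open grey plastic bin, loose, 0.9 kg, yellow label outside on its +x end. Origin: centre of its underside, x along its length, z up. Inside 210 (x) by 150 mm (y), walls 4 mm, floor top at z = 5 mm, straight walls to z = 78 mm, then a lip flaring outward to z = 89 mm (about 232 x 172 mm over the lip). Four ledge columns stand inside against its end walls.
- bin_ledges_wide (a point): Midway between the two ledges at the bin's +x (yellow label) end, on their flat tops, 56 mm above the bin's underside: columns centred 45 mm either side (bin y), 22 mm wide, reaching 17 mm in from the end wall. Axes as the bin's.
- bin_ledges_narrow (a point): The same at the bin's -x end, where the two columns are centred 18 mm either side (bin y).
- tray: Blue plastic tray, loose, about 0.35 kg, empty; at the start nested in the bin, same way round, on its floor. Origin: centre of its underside, x along its length, z up. Body 170 (x) by 138 (y) by 80 mm high, walls 4 mm. Ribs 20 mm wide stick 15 mm out of its end walls (200 mm over them), flush with its underside: a pair at y = +-18 mm at its +x end, at y = +-45 mm at its -x end.
- tray_bar (a point): Centre of the tray's black carrying bar, 104 mm above the tray's underside, over the middle of the tray. The bar runs along the tray's y: 134 mm long, 18 mm wide (along x), 16 mm high, open underneath; the tray's floor is 100 mm below it. Axes as the tray's.
- tray_yellow_end (a point): Middle of the yellow top edge of the tray's +x end, 85 mm along x, 80 mm above its underside. Same way round as the bin, the ribs pass beside the ledges and the tray sinks to the floor; half turned (this end at the bin's -x end) all four ribs stand on the ledges, tray underside 56 mm above the bin's underside, about 5 mm of play each way.
- carton_mid (a point): Centre of the white needle carton, loose, 90 g, rigid, lying on the bench: 150 mm long along this point's y axis, 30 mm wide along its x axis, 37 mm high (z up). At the start the point is half-way up, 18 mm above the bench.
- mat: Thin green work mat fixed to the bench, free of other things, 215 mm (x) by 165 mm (y) by 3 mm thick; origin at the centre of its underside. A handy place to stand the tray aside with its length along the mat's x. The mat lies on one side of the bin and the carton on the other; either may be left or right.
- wax_pot: Bystander: whitish pot, 74 mm across, 88 mm high; origin at the centre of its underside.
- tape_tin: Bystander: low open tin with a green tape band, 77 mm across, 41 mm high; origin at the centre of its underside.
- hammer: Bystander: black-handled hammer, 257 mm long, 32 mm high, lying on the bench; origin at its underside.
- long_carton: The same needle carton; origin at the centre of its underside, axes as carton_mid.

How it is judged:
By the outcome, as a careful person would: the job done as asked, in the order asked, and still so for the second after the job is handed in, with the robot touching nothing.
It also fails if it takes over 72 s, if anything falls off the work surface, if the arm or the gripper's body presses on something with over 40 N, if the wrist force passes 120 N, or if a joint passes its speed limit or range.

## Working session

There is one attempt and no reset: what is moved stays moved. The work goes in short steps, Python scripts to look and compute and a tool call to move; the robot and the scene stay as the last step left them, time stands still between calls to the robot, and variables do not carry over. Pictures are saved under pics/ and viewed, at most 10 in all, crops included, and the job is handed in when it is done.

Besides the shell and the picture viewer there is one more tool, called after "Emit:" by a JSON object that holds its "name" and its "arguments", one argument or row to a line. step_arm: Moves the arm, as the interface text tells. Shifts and turns lie within -1 to 1; 1 stands for 25 mm of shift or 0.12 rad of turn. Its arguments: {"type":"object","properties":{"delta_pos":{"type":"array"},"turn":{"type":"array"},"grip":{"type":"number"},"newtons":{"type":"number"}},"required":["delta_pos","turn"]}

```bash
mkdir -p pics; cat > h.py <<'E'
from bench import *
import numpy as np, cv2
def world(c):
    "HxWx3 world points from depth map"
    z=c["z_map"]; h,w=z.shape
    v,u=np.mgrid[:h,:w].astype(np.float32)
    p=cv2.undistortPoints(np.stack([u,v],-1).reshape(-1,1,2),np.array(c["mtx"]),np.array(c["dist"])).reshape(h,w,2)
    P=np.stack([p[...,0]*z,-p[...,1]*z,-z,np.ones_like(z)],-1)
    W=P@np.linalg.inv(np.array(c["view"])).T
    W=W[...,:3]; W[z<=0]=np.nan
    return W
def save(c,n): cv2.imwrite("pics/"+n,c["image"][...,::-1])
E
python3 - <<'E'
from h import *
for n in("top","scene"):
    c=camera(n); save(c,n+"0.png"); np.save(n+"0.npy",c,allow_pickle=True)
    print(np.linalg.inv(np.array(c["view"])).round(2).tolist())
s=read_state();print(s["time"],s["ee_pos"],s["eef_rot"],s["width"])
i=[cv2.imread(f"pics/{n}0.png") for n in("top","scene")]
cv2.imwrite("pics/b0.png",cv2.resize(np.vstack(i),None,fx=.78,fy=.78))
E
```

```text
[[0.01, 0.99, -0.14, 0.33], [-1.0, 0.01, 0.0, -0.04], [0.01, 0.14, 0.99, 1.67], [0.0, 0.0, 0.0, 1.0]]
[[-0.63, 0.47, -0.62, -0.31], [-0.78, -0.39, 0.49, 0.67], [-0.01, 0.79, 0.61, 0.96], [0.0, 0.0, 0.0, 1.0]]
0.1 [ 0.14045546 -0.6086737   0.22183353] [ 9.93576041e-01  1.13164740e-01 -1.01742688e-04 -6.18076001e-04] 0.08739794686061936
```

View pics/b0.png

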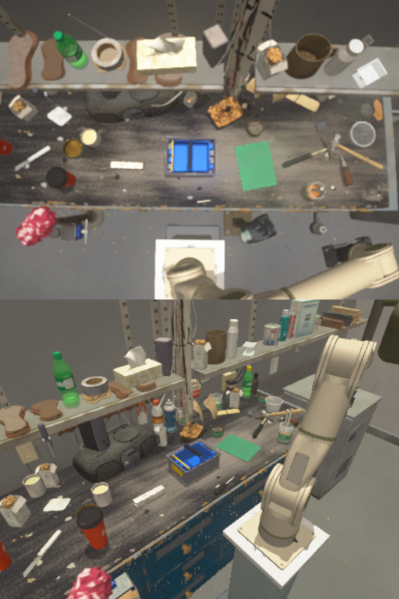

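The top view shows the bin with the tray near px (244,201), the carton at (162,211) to its left and the mat at (328,212) to its right. Next I'll crop in and measure.

```bash
python3 - <<'E'
from h import *
c=np.load("top0.npy",allow_pickle=True).item(); W=world(c); im=c["image"]
cv2.imwrite("pics/crop0.png",cv2.resize(im[150:270,100:380,::-1],None,fx=2.8,fy=2.8,interpolation=cv2.INTER_CUBIC))
s=np.load("scene0.npy",allow_pickle=True).item();Ws=world(s)
hsv=cv2.cvtColor(im,cv2.COLOR_RGB2HSV); H,S,V=cv2.split(hsv)
def rep(n,m,W,zr):
    m=m&(W[...,2]>zr[0])&(W[...,2]<zr[1])&(W[...,0]>.3)&(W[...,0]<.85)
    k,l,st,_=cv2.connectedComponentsWithStats(m.astype(np.uint8))
    for i in np.argsort(-st[1:,4])[:3]+1:
        P=W[l==i]
        if len(P)<8: continue
        r=cv2.minAreaRect(P[:,:2].astype(np.float32)*1000)
        print(n,len(P),"med",np.median(P,0).round(4),"rect mm",np.round(r[0],1),np.round(r[1],1),round(r[2],1))
hs2=cv2.cvtColor(s["image"],cv2.COLOR_RGB2HSV)
for t,hh,w in(("top",hsv,W),("scene",hs2,Ws)):
    H,S,V=cv2.split(hh)
    rep(t+" mat",(H>55)&(H<90)&(S>90),w,(-.01,.02))
    rep(t+" blue",(H>100)&(H<130)&(S>120),w,(.06,.13))
    rep(t+" yel",(H>18)&(H<35)&(S>120),w,(.05,.1))
    rep(t+" carton",(V>150)&(S<70),w,(.025,.05))
    rep(t+" bar",(V<70),w,(.095,.14))
    rep(t+" rimz",(S<110)&(V>40),w,(.075,.097))
bl=(W[...,1]>-.15)&(W[...,1]<.1)
print("bench z",np.nanmedian(W[215:235,180:210,2]),np.nanmedian(Ws[...,2][(Ws[...,0]>.5)&(Ws[...,0]<.6)&(abs(Ws[...,2])<.03)]))
E
```

```text
top mat 2389 med [ 0.4975 -0.3039  0.0032] rect mm [ 500.2 -304.4] [211.9 161.3] 10.6
top blue 178 med [ 0.4681 -0.0077  0.0843] rect mm [480.4 -14.5] [131.7 139.9] 52.7
top blue 92 med [ 0.5951 -0.0787  0.0814] rect mm [583.1 -59.7] [104.   54.7] 50.2
top blue 54 med [0.5988 0.0424 0.0821] rect mm [599.9  43.8] [69.   8.6] 86.6
top yel 11 med [0.58   0.0847 0.0846] rect mm [579.7  84.6] [ 0.7 34.4] 89.8
top yel 10 med [0.4856 0.0859 0.0844] rect mm [485.2  85.9] [31.4  0.6] 1.0
top carton 331 med [0.4912 0.2967 0.0354] rect mm [491.1 299. ] [149.8  30.5] 88.9
top carton 72 med [ 0.6216 -0.6912  0.0312] rect mm [ 623.7 -690.9] [20.6 61.3] 70.4
top carton 15 med [ 0.5098 -0.7256  0.0304] rect mm [ 511.1 -727.1] [14.6 19.4] 88.1
top bar 355 med [0.7067 0.3881 0.1113] rect mm [711.6 392.2] [182.3  48.6] 86.6
top bar 350 med [0.7378 0.1811 0.1072] rect mm [745.3 169.1] [ 45.4 232.3] 16.3
top bar 20 med [ 0.7437 -0.1645  0.1097] rect mm [ 743.8 -164. ] [10.9 24.6] 46.3
top rimz 696 med [0.5464 0.0109 0.0855] rect mm [535.3   1.7] [172.5 232. ] 0.7
top rimz 435 med [0.7117 0.2576 0.0877] r
[... 805 characters left out ...]
.4847 0.3029 0.0337] rect mm [487.2 300.3] [148.6  31.9] 88.1
scene carton 148 med [ 0.3254 -1.4367  0.0381] rect mm [  316.5 -1414.1] [ 76.9 262. ] 13.6
scene bar 526 med [0.707  0.4107 0.1095] rect mm [740.3 400.1] [278.  116.9] 65.5
scene bar 308 med [0.7361 0.1702 0.1094] rect mm [739.8 172.2] [ 36.  216.5] 16.6
scene bar 95 med [0.5303 0.0085 0.1151] rect mm [532.3   5.8] [ 16.5 121.4] 88.5
scene rimz 559 med [0.7019 0.3114 0.0875] rect mm [722.4 273.9] [ 73.4 419.3] 7.4
scene rimz 422 med [ 0.5525 -0.0357  0.0846] rect mm [530.7   2.5] [175.8 234.4] 0.9
scene rimz 141 med [0.6096 0.4745 0.0825] rect mm [612.5 473.2] [76.1 73.2] 11.5
bench z -0.0011183130210390413 -0.0006916235446237651
```

View pics/crop0.png

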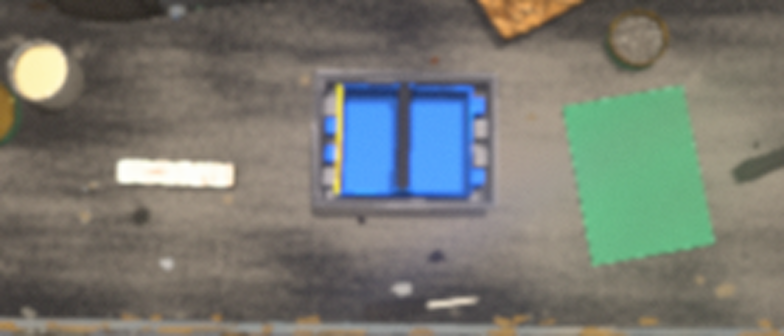

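Measurements agree with the given sizes:

| Thing | Centre (m) | Orientation |
|---|---|---|
| Bin | (0.533, 0.002) | length along world y, label end at +y, yaw about 90.7° |
| Carton | (0.490, 0.299) | long side along y |
| Mat | (0.499, -0.304) | length 10.6° off world x |

Now I'll move over the tray bar.

Emit:
{"name": "step_arm", "arguments": {
  "delta_pos": [
    [0.8, 1, 0.1],
    [0.8, 1, 0.1],
    [0.8, 1, 0.1],
    [0.8, 1, 0.1],
    [0.8, 1, 0.1],
    [0.8, 1, 0.1],
    [0.8, 1, 0.1],
    [0.8, 1, 0.1],
    [0.8, 1, 0.1],
    [0.8, 1, 0.1],
    [0.8, 1, 0.1],
    [0.8, 1, 0.1]
  ],
  "turn": [-0.075, -0.075, -0.075, -0.075, -0.075, -0.075, -0.075, -0.075, -0.075, -0.075, -0.075, -0.075],
  "grip": 0
}}

```text
time: 1.3
ee_pos: [0.381, -0.3078, 0.2525]
eef_rot: [0.998, 0.059, -0.0, -0.0]
ft_force: [-0.2, -0.1, 0.2]
width: 0.087
grip_force: 0.0
```

Emit:
{"name": "step_arm", "arguments": {
  "delta_pos": [
    [0.5, 1, 0],
    [0.5, 1, 0],
    [0.5, 1, 0],
    [0.5, 1, 0],
    [0.5, 1, 0],
    [0.5, 1, 0],
    [0.5, 1, 0],
    [0.5, 1, 0],
    [0.5, 1, 0],
    [0.5, 1, 0],
    [0.5, 1, 0],
    [0.5, 1, 0]
  ],
  "turn": [-0.075, -0.075, -0.075, -0.075, -0.075, -0.075, -0.075, -0.075, -0.075, -0.075, -0.075, -0.075]
}}

```text
time: 2.5
ee_pos: [0.5307, -0.008, 0.2523]
eef_rot: [1.0, 0.005, -0.0, 0.0]
ft_force: [-0.5, -0.2, -0.1]
width: 0.0869
grip_force: 0.0
```

Emit:
{"name": "step_arm", "arguments": {
  "delta_pos": [
    [0, 0, 0],
    [0, 0, 0]
  ],
  "turn": [0, 0]
}}

```text
time: 2.7
ee_pos: [0.5304, -0.0088, 0.2522]
eef_rot: [1.0, 0.006, -0.0, -0.0]
ft_force: [0.3, -0.1, 0.9]
width: 0.0872
grip_force: 0.0
```

```bash
python3 - <<'E'
from h import *
s=read_state();print(np.round(s["joint_positions"],3))
for n in("top","scene"):
    c=np.load(n+"0.npy",allow_pickle=True).item();W=world(c);V=c["image"].max(-1)
    m=(W[...,2]>.095)&(W[...,2]<.13)&(abs(W[...,0]-.53)<.08)&(abs(W[...,1])<.05)
    P=W[m];print(n,len(P),np.median(P,0),cv2.minAreaRect(P[:,:2].astype(np.float32)*1000))
E
```

```text
[ 0.532  0.164 -0.666  1.636  0.103  1.378 -1.706]
top 203 [0.53113896 0.0016322  0.11640891] ((531.8683471679688, 1.9548635482788086), (24.748046875, 131.58380126953125), 89.33980560302734)
scene 168 [0.52296021 0.00842931 0.11458471] ((531.0216674804688, 4.521637916564941), (136.82020568847656, 26.016740798950195), 0.010186654515564442)
```

Emit:
{"name": "step_arm", "arguments": {
  "delta_pos": [
    [0.06, 0.46, 0],
    [0, 0, -1],
    [0, 0, -1],
    [0, 0, -1],
    [0, 0, -1],
    [0, 0, -1],
    [0, 0, -0.8],
    [0, 0, -0.6],
    [0, 0, 0],
    [0, 0, 0]
  ],
  "turn": [0, 0, 0, 0, 0, 0, 0, 0, 0, 0]
}}

```text
time: 3.7
ee_pos: [0.5323, 0.0025, 0.0932]
eef_rot: [1.0, 0.005, 0.0, 0.0]
ft_force: [-0.5, 0.7, -0.2]
width: 0.0868
grip_force: 0.0
```

Emit:
{"name": "step_arm", "arguments": {
  "delta_pos": [
    [0, 0, 0],
    [0, 0, 0],
    [0, 0, 0],
    [0, 0, 0],
    [0, 0, 0],
    [0, 0, 0],
    [0, 0, 0],
    [0, 0, 0]
  ],
  "turn": [0, 0, 0, 0, 0, 0, 0, 0],
  "grip": 1,
  "newtons": 45
}}

```text
time: 4.5
ee_pos: [0.532, 0.0025, 0.0926]
eef_rot: [1.0, 0.005, -0.0, 0.0]
ft_force: [1.3, -0.5, 0.3]
width: 0.0308
grip_force: 0.0
```

Emit:
{"name": "step_arm", "arguments": {
  "delta_pos": [
    [0, 0, 0.2],
    [0, 0, 0.4],
    [0, 0, 0.4],
    [0, 0, 0.4],
    [0, 0, 0.4],
    [0, 0, 0.2]
  ],
  "turn": [0, 0, 0, 0, 0, 0]
}}

```text
time: 5.1
ee_pos: [0.5325, 0.0025, 0.144]
eef_rot: [1.0, 0.005, 0.001, 0.0]
ft_force: [0.1, -0.3, -3.0]
width: 0.0177
grip_force: 45.0
```

Emit:
{"name": "step_arm", "arguments": {
  "delta_pos": [
    [0, 0, 0.5],
    [0, 0, 0.7],
    [0, 0, 0.8],
    [0, 0, 0.7],
    [0, 0, 0.4],
    [0, 0, 0]
  ],
  "turn": [0, 0, 0, 0, 0, 0]
}}

```text
time: 5.7
ee_pos: [0.5327, 0.0026, 0.2215]
eef_rot: [1.0, 0.005, 0.001, 0.0]
ft_force: [0.2, 0.1, -2.9]
width: 0.0173
grip_force: 45.0
```

```bash
python3 - <<'E'
from h import *
c=camera("scene");save(c,"s1.png");W=world(c)
cv2.imwrite("pics/s1c.png",cv2.resize(c["image"][100:300,120:400,::-1],None,fx=2.5,fy=2.5))
hsv=cv2.cvtColor(c["image"],cv2.COLOR_RGB2HSV);H,S,V=cv2.split(hsv)
m=(H>100)&(H<130)&(S>120)&(W[...,0]>.4)&(W[...,0]<.65)&(abs(W[...,1])<.15)
P=W[m];print(len(P),np.nanpercentile(P,[1,5,25,50,75,95,99],0).round(3).tolist());print(read_state()["ee_pos"])
m=(H>18)&(H<35)&(S>120)&(W[...,0]>.4)&(W[...,0]<.65)&(abs(W[...,1])<.15)&(W[...,2]>.1)
print(np.nanpercentile(W[m],[5,50,95],0).round(3).tolist())
E
```

```text
1637 [[0.462, -0.086, 0.124], [0.463, -0.078, 0.127], [0.465, -0.043, 0.142], [0.507, 0.007, 0.167], [0.579, 0.065, 0.187], [0.6, 0.102, 0.203], [0.602, 0.105, 0.225]]
[0.53218587 0.00245749 0.22030547]
[[0.471, -0.013, 0.199], [0.511, 0.087, 0.204], [0.595, 0.091, 0.32]]
```

View pics/s1c.png

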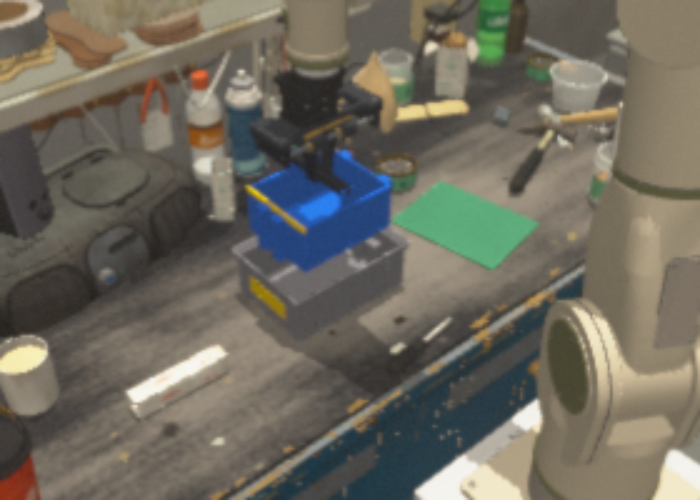

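The tray hangs level, with its rim at z 0.204, its underside near 0.124 and clear of the bin. On to the mat.

Emit:
{"name": "step_arm", "arguments": {
  "delta_pos": [
    [-0.09, -0.4, 0],
    [-0.09, -0.8, 0],
    [-0.09, -0.9, 0],
    [-0.09, -0.9, 0],
    [-0.09, -0.9, 0],
    [-0.09, -0.9, 0],
    [-0.09, -0.9, 0],
    [-0.09, -0.9, 0],
    [-0.09, -0.9, 0],
    [-0.09, -0.9, 0],
    [-0.09, -0.9, 0],
    [-0.09, -0.9, 0]
  ],
  "turn": [0.5, 0.9, 1, 1, 1, 1, 1, 1, 1, 1, 1, 1]
}}

```text
time: 6.95
ee_pos: [0.5043, -0.2532, 0.2187]
eef_rot: [0.77, 0.638, -0.0, -0.001]
ft_force: [0.3, -0.9, -2.3]
width: 0.0174
grip_force: 45.0
```

Emit:
{"name": "step_arm", "arguments": {
  "delta_pos": [
    [-0.09, -0.9, 0],
    [-0.09, -0.8, 0],
    [-0.06, -0.36, 0],
    [0, 0, 0],
    [0, 0, 0],
    [0, 0, 0]
  ],
  "turn": [1, 1, 0.8, 0.3, 0, 0]
}}

```text
time: 7.55
ee_pos: [0.4988, -0.3036, 0.2192]
eef_rot: [0.641, 0.768, 0.0, -0.001]
ft_force: [0.3, 0.6, -2.3]
width: 0.0177
grip_force: 45.0
```

```bash
python3 - <<'E'
from h import *
s=read_state();print(np.round(s["joint_positions"],3),s["ee_pos"],s["eef_rot"])
c=camera("top");W=world(c);save(c,"t2.png")
H,S,V=cv2.split(cv2.cvtColor(c["image"],cv2.COLOR_RGB2HSV))
for n,m in(("mat",(H>55)&(H<90)&(S>90)&(abs(W[...,2])<.01)),("blue",(H>100)&(H<130)&(S>120)&(W[...,2]>.19)&(W[...,2]<.22)),("blueany",(H>100)&(H<130)&(S>120)),("grey",(S<110)&(W[...,2]>.075)&(W[...,2]<.097)&(abs(W[...,1])<.13)&(W[...,0]<.65))):
    m=m&(W[...,0]>.3)&(W[...,0]<.7)&(W[...,1]>-.5)&(W[...,1]<.15)
    P=W[m].astype(np.float32);print(n,len(P),np.percentile(P[:,2],[5,50,95]),cv2.minAreaRect(P[:,:2]*1000))
E
```

```text
[ 1.003  0.312 -0.654  1.55   0.192  1.346  0.508] [ 0.49881191 -0.30357179  0.2192176 ] [ 6.41042246e-01  7.67505291e-01  6.82341121e-05 -6.79881108e-04]
mat 39 [-0.00542435  0.00272763  0.0083966 ] ((575.648193359375, -221.18869018554688), (22.824691772460938, 27.072368621826172), 89.72724151611328)
blue 93 [0.19111157 0.19933386 0.20459757] ((503.1933898925781, -236.88233947753906), (36.41639709472656, 175.75485229492188), 87.82371520996094)
blueany 541 [0.120088   0.12725788 0.20164251] ((504.8721618652344, -257.3907775878906), (96.75283813476562, 178.59274291992188), 77.61112213134766)
grey 693 [0.07749651 0.08511443 0.09223467] ((534.88916015625, 1.8928985595703125), (172.73805236816406, 231.84457397460938), 0.4061632454395294)
```

Emit:
{"name": "step_arm", "arguments": {
  "delta_pos": [
    [0, 0, -0.5],
    [0, 0, -0.9],
    [0, 0, -0.9],
    [0, 0, -0.9],
    [0, 0, -0.7],
    [0, 0, -0.4],
    [0, 0, -0.2],
    [0, 0, -0.1],
    [0, 0, 0]
  ],
  "turn": [0, 0, 0, 0, 0, 0, 0, 0, 0]
}}

```text
time: 8.5
ee_pos: [0.4993, -0.3041, 0.1054]
eef_rot: [0.641, 0.768, 0.0, 0.0]
ft_force: [0.1, 0.9, -3.0]
width: 0.0175
grip_force: 45.0
```

Emit:
{"name": "step_arm", "arguments": {
  "delta_pos": [
    [0, 0, -0.08],
    [0, 0, -0.04],
    [0, 0, 0]
  ],
  "turn": [0, 0, 0]
}}

```text
time: 8.8
ee_pos: [0.4991, -0.3041, 0.1022]
eef_rot: [0.641, 0.768, 0.0, 0.0]
ft_force: [-0.7, -0.1, -3.1]
width: 0.0175
grip_force: 45.0
```

Emit:
{"name": "step_arm", "arguments": {
  "delta_pos": [
    [0, 0, -0.05],
    [0, 0, -0.05],
    [0, 0, 0]
  ],
  "turn": [0, 0, 0]
}}

```text
time: 9.1
ee_pos: [0.4993, -0.3041, 0.1011]
eef_rot: [0.641, 0.768, -0.0, 0.0]
ft_force: [-5.4, 2.9, 11.7]
width: 0.0176
grip_force: 45.0
```

Emit:
{"name": "step_arm", "arguments": {
  "delta_pos": [
    [0, 0, -0.05],
    [0, 0, 0]
  ],
  "turn": [0, 0]
}}

```text
time: 9.3
ee_pos: [0.4993, -0.3041, 0.1011]
eef_rot: [0.641, 0.768, -0.001, 0.001]
ft_force: [-10.5, 5.4, 22.8]
width: 0.0174
grip_force: 45.0
```

Emit:
{"name": "step_arm", "arguments": {
  "delta_pos": [
    [0, 0, -0.05],
    [0, 0, 0]
  ],
  "turn": [0, 0]
}}

```text
time: 9.5
ee_pos: [0.4993, -0.3042, 0.101]
eef_rot: [0.641, 0.768, -0.001, 0.001]
ft_force: [-16.0, 7.6, 34.1]
width: 0.0176
grip_force: 45.0
```

Emit:
{"name": "step_arm", "arguments": {
  "delta_pos": [
    [0, 0, 0.1],
    [0, 0, 0.06],
    [0, 0, 0]
  ],
  "turn": [0, 0, 0]
}}

```text
time: 9.8
ee_pos: [0.4991, -0.3041, 0.1011]
eef_rot: [0.641, 0.768, 0.0, 0.0]
ft_force: [-1.0, 1.1, 3.4]
width: 0.0177
grip_force: 45.0
```

Emit:
{"name": "step_arm", "arguments": {
  "delta_pos": [
    [0, 0, 0],
    [0, 0, 0],
    [0, 0, 0],
    [0, 0, 0],
    [0, 0, 0],
    [0, 0, 0.3],
    [0, 0, 0.7],
    [0, 0, 1],
    [0, 0, 1],
    [0, 0, 1],
    [0, 0, 1]
  ],
  "turn": [0, 0, 0, 0, 0, 0, 0, 0, 0, 0, 0],
  "grip": 0
}}

```text
time: 10.9
ee_pos: [0.4991, -0.3039, 0.2278]
eef_rot: [0.641, 0.768, 0.0, 0.0]
ft_force: [0.2, -0.8, 0.3]
width: 0.0861
grip_force: 0.0
```

Emit:
{"name": "step_arm", "arguments": {
  "delta_pos": [
    [0, 0.5, 0],
    [0, 1, 0],
    [0, 1, 0],
    [0, 1, 0],
    [0, 1, 0],
    [0, 1, 0],
    [0, 1, 0],
    [0, 1, 0],
    [0, 1, 0],
    [0, 1, 0],
    [0, 1, 0],
    [0, 1, 0]
  ],
  "turn": [-0.15, -0.15, -0.15, -0.15, -0.15, -0.15, -0.15, -0.15, -0.15, -0.15, -0.15, -0.1]
}}

```text
time: 12.1
ee_pos: [0.499, -0.0154, 0.2268]
eef_rot: [0.718, 0.696, 0.0, 0.0]
ft_force: [-0.4, -0.3, 0.0]
width: 0.0873
grip_force: 0.0
```

Emit:
{"name": "step_arm", "arguments": {
  "delta_pos": [
    [-0.05, 1, 0],
    [-0.05, 1, 0],
    [-0.05, 1, 0],
    [-0.05, 1, 0],
    [-0.05, 1, 0],
    [-0.05, 1, 0],
    [-0.05, 1, 0],
    [-0.01, 1, 0],
    [0, 1, 0],
    [0, 1, 0],
    [0, 1, 0],
    [0, 1, 0]
  ],
  "turn": [0, 0, 0, 0, 0, 0, 0, 0, 0, 0, 0, 0]
}}

```text
time: 13.3
ee_pos: [0.4901, 0.2845, 0.2267]
eef_rot: [0.718, 0.696, 0.0, 0.0]
ft_force: [-0.2, -0.3, -0.2]
width: 0.0871
grip_force: 0.0
```

Emit:
{"name": "step_arm", "arguments": {
  "delta_pos": [
    [0, 0.64, 0],
    [0, 0, 0],
    [0, 0, 0]
  ],
  "turn": [0, 0, 0]
}}

```text
time: 13.6
ee_pos: [0.4901, 0.2992, 0.2263]
eef_rot: [0.717, 0.697, -0.0, 0.0]
ft_force: [0.5, 0.3, 0.1]
width: 0.0872
grip_force: 0.0
```

```bash
python3 - <<'E'
from h import *
s=read_state();q=s["eef_rot"];print(np.round(s["joint_positions"],3),s["ee_pos"],2*np.arctan2(q[1],q[0]))
c=camera("top");W=world(c);save(c,"t3.png")
cv2.imwrite("pics/t3c.png",cv2.resize(c["image"][150:270,100:380,::-1],None,fx=2.8,fy=2.8))
H,S,V=cv2.split(cv2.cvtColor(c["image"],cv2.COLOR_RGB2HSV))
for n,m in(("blue",(H>100)&(H<130)&(S>120)&(W[...,2]>.07)&(W[...,2]<.13)),("yel",(H>18)&(H<35)&(S>120)&(W[...,2]>.05)),("bar",(V<90)&(W[...,2]>.095)&(W[...,2]<.13)),("binrim",(S<110)&(W[...,2]>.075)&(W[...,2]<.097)&(abs(W[...,1])<.13)&(W[...,0]<.65))):
    m=m&(W[...,0]>.35)&(W[...,0]<.64)&(W[...,1]>-.45)&(W[...,1]<.15)
    P=W[m].astype(np.float32);print(n,len(P),np.percentile(P,[5,50,95],0).round(3).tolist(),cv2.minAreaRect(P[:,:2]*1000))
E
```

```text
[ 0.158  0.37  -0.982  1.555  0.311  1.384 -0.881] [0.49008573 0.29921791 0.22630119] 1.5412467485492518
blue 296 [[0.405, -0.372, 0.073], [0.52, -0.298, 0.081], [0.595, -0.228, 0.114]] ((499.6750183105469, -301.84210205078125), (199.76873779296875, 135.91867065429688), 9.796768188476562)
yel 8 [[0.426, -0.377, 0.082], [0.426, -0.371, 0.085], [0.43, -0.361, 0.09]] ((427.606201171875, -369.462158203125), (3.7965502738952637, 17.809276580810547), 3.2352294921875)Traceback (most recent call last):
  File "<stdin>", line 8, in <module>
    return _quantile_unchecked(
        a, q, axis, out, overwrite_input, method, keepdims, weights)
    return _ureduce(a,
                    func=_quantile_ureduce_func,
    ...<5 lines>...
                    overwrite_input=overwrite_input,
                    method=method)
    r = func(a, **kwargs)
    result = _quantile(arr,
                       quantiles=q,
    ...<2 lines>...
                       out=out,
                       weights=wgt)
    slices_having_nans = np.isnan(arr[-1, ...])
                                  ~~~^^^^^^^^^
IndexError: index -1 is out of bounds for axis 0 with size 0
```

View pics/t3c.png

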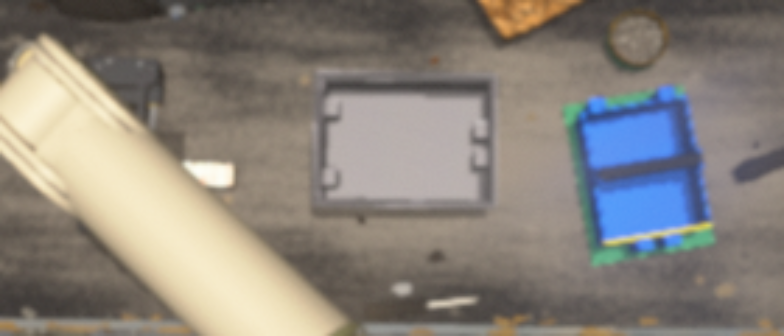

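The tray stands on the mat with its yellow edge at the robot side, the bin is empty and unmoved, and the arm is over the carton. Next I'll descend and grip it high, so the gripper body later clears the bin lip.

Emit:
{"name": "step_arm", "arguments": {
  "delta_pos": [
    [0, 0, -1],
    [0, 0, -1],
    [0, 0, -1],
    [0, 0, -1],
    [0, 0, -1],
    [0, 0, -1],
    [0, 0, -1],
    [0, 0, -0.7],
    [0, 0, -0.4],
    [0, 0, 0],
    [0, 0, 0]
  ],
  "turn": [0, 0, 0, 0, 0, 0, 0, 0, 0, 0, 0]
}}

```text
time: 14.75
ee_pos: [0.4906, 0.2997, 0.0244]
eef_rot: [0.718, 0.696, 0.001, 0.0]
ft_force: [0.6, 0.1, -0.7]
width: 0.0869
grip_force: 0.0
```

Emit:
{"name": "step_arm", "arguments": {
  "delta_pos": [
    [0, 0, 0],
    [0, 0, 0],
    [0, 0, 0],
    [0, 0, 0],
    [0, 0, 0],
    [0, 0, 0],
    [0, 0, 0],
    [0, 0, 0],
    [0, 0, 0]
  ],
  "turn": [0, 0, 0, 0, 0, 0, 0, 0, 0],
  "grip": 1,
  "newtons": 20
}}

```text
time: 15.65
ee_pos: [0.4901, 0.2995, 0.0236]
eef_rot: [0.718, 0.696, 0.0, 0.0]
ft_force: [1.5, 0.0, -0.1]
width: 0.0304
grip_force: 20.0
```

Emit:
{"name": "step_arm", "arguments": {
  "delta_pos": [
    [0, 0, 0.3],
    [0, 0, 0.8],
    [0, 0, 1],
    [0, 0, 1],
    [0, 0, 1],
    [0, 0, 0.9],
    [0, 0, 0.5],
    [0, 0, 0]
  ],
  "turn": [0, 0, 0, 0, 0, 0, 0, 0]
}}

```text
time: 16.45
ee_pos: [0.4907, 0.3001, 0.1628]
eef_rot: [0.718, 0.696, 0.001, 0.001]
ft_force: [0.0, 1.1, -0.9]
width: 0.0304
grip_force: 20.0
```

Emit:
{"name": "step_arm", "arguments": {
  "delta_pos": [
    [0.14, -0.5, 0],
    [0.14, -1, 0],
    [0.14, -1, 0],
    [0.14, -1, 0],
    [0.14, -1, 0],
    [0.14, -1, 0],
    [0.14, -1, 0],
    [0.14, -1, 0],
    [0.14, -1, 0],
    [0.14, -1, 0],
    [0.14, -1, 0],
    [0.14, -0.8, 0]
  ],
  "turn": [0, 0, 0, 0.1, 0.1, 0, 0, 0, 0, 0, 0, 0]
}}

```text
time: 17.65
ee_pos: [0.5312, 0.014, 0.1595]
eef_rot: [0.71, 0.704, -0.001, -0.001]
ft_force: [0.7, 1.0, -1.7]
width: 0.0307
grip_force: 20.0
```

Emit:
{"name": "step_arm", "arguments": {
  "delta_pos": [
    [0.04, -0.6, 0],
    [0, 0, 0],
    [0, 0, 0]
  ],
  "turn": [0, 0, 0]
}}

```text
time: 17.95
ee_pos: [0.5326, 0.0024, 0.1606]
eef_rot: [0.709, 0.705, -0.0, -0.0]
ft_force: [-0.3, 0.7, -0.9]
width: 0.0303
grip_force: 20.0
```

```bash
python3 - <<'E'
from h import *
s=read_state();q=s["eef_rot"];print(np.round(s["joint_positions"],3),s["ee_pos"],2*np.arctan2(q[1],q[0]))
for n in("scene","top"):
    c=camera(n);W=world(c);save(c,n+"4.png")
    H,S,V=cv2.split(cv2.cvtColor(c["image"],cv2.COLOR_RGB2HSV))
    m=(V>130)&(S<70)&(W[...,2]>.1)&(W[...,2]<.2)&(W[...,0]>.35)&(W[...,0]<.64)&(abs(W[...,1])<.12)
    P=W[m].astype(np.float32);print(len(P),np.percentile(P,[2,50,98],0).round(3).tolist(),cv2.minAreaRect(P[:,:2]*1000))
c=cv2.imread("pics/scene4.png");cv2.imwrite("pics/s4c.png",cv2.resize(c[100:300,120:400],None,fx=2.5,fy=2.5))
E
```

```text
[ 0.689  0.292 -0.898  1.749  0.242  1.217 -0.279] [0.53261802 0.00241753 0.16061264] 1.5647665495571625
244 [[0.515, -0.06, 0.138], [0.521, 0.043, 0.16], [0.547, 0.078, 0.175]] ((528.4942626953125, 6.677650451660156), (147.35113525390625, 34.75006866455078), 85.50719451904297)
42 [[0.52, -0.07, 0.159], [0.532, 0.07, 0.172], [0.548, 0.077, 0.178]] ((533.6531372070312, 3.9262008666992188), (26.502161026000977, 147.5427703857422), 1.0137054920196533)
```

View pics/s4c.png

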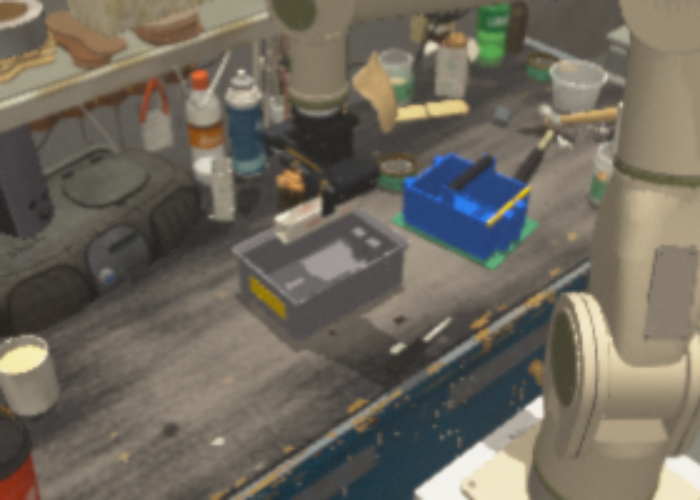

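Carton level over the bin, centred (ends at y −0.07 and 0.077). Lowering.

Emit:
{"name": "step_arm", "arguments": {
  "delta_pos": [
    [0, 0, -0.4],
    [0, 0, -0.8],
    [0, 0, -0.9],
    [0, 0, -0.9],
    [0, 0, -0.8],
    [0, 0, -0.6],
    [0, 0, -0.3],
    [0, 0, -0.2],
    [0, 0, -0.1],
    [0, 0, -0.05],
    [0, 0, 0]
  ],
  "turn": [0, 0, 0, 0, 0, 0, 0, 0, 0, 0, 0]
}}

```text
time: 19.15
ee_pos: [0.5334, 0.0019, 0.0352]
eef_rot: [0.709, 0.705, 0.0, 0.0]
ft_force: [-0.4, -0.4, -0.8]
width: 0.0303
grip_force: 20.0
```

Emit:
{"name": "step_arm", "arguments": {
  "delta_pos": [
    [0, 0, -0.08],
    [0, 0, 0],
    [0, 0, 0]
  ],
  "turn": [0, 0, 0]
}}

```text
time: 19.45
ee_pos: [0.5331, 0.0019, 0.0329]
eef_rot: [0.709, 0.705, 0.0, 0.0]
ft_force: [0.2, 0.6, -1.6]
width: 0.0302
grip_force: 20.0
```

Emit:
{"name": "step_arm", "arguments": {
  "delta_pos": [
    [0, 0, -0.1],
    [0, 0, 0],
    [0, 0, 0]
  ],
  "turn": [0, 0, 0]
}}

```text
time: 19.75
ee_pos: [0.533, 0.002, 0.0302]
eef_rot: [0.709, 0.705, -0.0, -0.0]
ft_force: [0.0, 0.1, -0.2]
width: 0.0304
grip_force: 20.0
```

Emit:
{"name": "step_arm", "arguments": {
  "delta_pos": [
    [0, 0, -0.06],
    [0, 0, 0]
  ],
  "turn": [0, 0]
}}

```text
time: 19.95
ee_pos: [0.5329, 0.002, 0.0286]
eef_rot: [0.709, 0.705, -0.0, -0.0]
ft_force: [-0.4, -0.1, -1.5]
width: 0.0304
grip_force: 20.0
```

Emit:
{"name": "step_arm", "arguments": {
  "delta_pos": [
    [0, 0, -0.04],
    [0, 0, 0]
  ],
  "turn": [0, 0]
}}

```text
time: 20.15
ee_pos: [0.5331, 0.002, 0.0285]
eef_rot: [0.709, 0.705, -0.0, 0.0]
ft_force: [-4.2, -0.2, 8.8]
width: 0.0302
grip_force: 20.0
```

Emit:
{"name": "step_arm", "arguments": {
  "delta_pos": [
    [0, 0, 0.03],
    [0, 0, 0],
    [0, 0, 0],
    [0, 0, 0],
    [0, 0, 0],
    [0, 0, 0],
    [0, 0, 0.3],
    [0, 0, 0.7],
    [0, 0, 1],
    [0, 0, 1],
    [0, 0, 1],
    [0, 0, 1]
  ],
  "turn": [0, 0, 0, 0, 0, 0, 0, 0, 0, 0, 0, 0],
  "grip": 0
}}

```text
time: 21.35
ee_pos: [0.533, 0.0022, 0.1552]
eef_rot: [0.709, 0.705, 0.0, 0.0]
ft_force: [1.1, -0.1, 0.6]
width: 0.0873
grip_force: 0.0
```

Emit:
{"name": "step_arm", "arguments": {
  "delta_pos": [
    [0, -0.5, 1],
    [0, -0.8, 1],
    [-0.1, -1, 0.5],
    [-0.1, -1, 0],
    [-0.1, -1, 0],
    [-0.2, -1, 0],
    [-0.2, -1, 0],
    [-0.2, -1, 0],
    [-0.1, -1, 0],
    [-0.1, -1, 0],
    [-0.1, -1, 0],
    [-0.1, -1, 0]
  ],
  "turn": [0, 0, 0.2, 0.2, 0.2, 0.2, 0.2, 0.2, 0.2, 0.1, 0, 0]
}}

```text
time: 22.55
ee_pos: [0.5004, -0.2814, 0.2167]
eef_rot: [0.643, 0.766, 0.0, 0.0]
ft_force: [-0.7, 0.3, 0.5]
width: 0.087
grip_force: 0.0
```

Emit:
{"name": "step_arm", "arguments": {
  "delta_pos": [
    [0, -0.8, 0],
    [0, 0, 0],
    [0, 0, 0]
  ],
  "turn": [0, 0, 0]
}}

```text
time: 22.85
ee_pos: [0.5008, -0.3, 0.2162]
eef_rot: [0.643, 0.766, 0.0, -0.0]
ft_force: [-0.3, 1.2, 0.9]
width: 0.0868
grip_force: 0.0
```

```bash
python3 - <<'E'
from h import *
s=read_state();q=s["eef_rot"];print(np.round(s["joint_positions"],3),s["ee_pos"],2*np.arctan2(q[1],q[0]))
for n in("top","scene"):
    c=camera(n);W=world(c);save(c,n+"5.png")
    H,S,V=cv2.split(cv2.cvtColor(c["image"],cv2.COLOR_RGB2HSV))
    X,Y,Z=W[...,0],W[...,1],W[...,2]
    for k,m in(("carton",(V>130)&(S<70)&(Z>.03)&(Z<.06)&(abs(X-.533)<.07)&(abs(Y)<.1)),("rim",(S<110)&(Z>.077)&(Z<.096)&(abs(X-.533)<.1)&(abs(Y)<.13)),("bar",(Z>.095)&(Z<.12)&(abs(X-.5)<.07)&(abs(Y+.304)<.09))):
        P=W[m].astype(np.float32)
        if len(P)>5: print(n,k,len(P),np.percentile(P,[2,50,98],0).round(3).tolist(),cv2.minAreaRect(P[:,:2]*1000))
c=cv2.imread("pics/top5.png");cv2.imwrite("pics/t5c.png",cv2.resize(c[160:250,190:380],None,fx=4,fy=4))
E
```

```text
[ 1.081  0.338 -0.766  1.552  0.237  1.348  0.465] [ 0.50081476 -0.29999761  0.21617092] 1.744988188049079
top carton 423 [[0.485, -0.097, 0.032], [0.533, 0.0, 0.041], [0.577, 0.096, 0.058]] ((531.9171752929688, 0.564239501953125), (196.4565887451172, 110.79553985595703), 89.32009887695312)
top rim 653 [[0.449, -0.114, 0.078], [0.54, 0.011, 0.086], [0.619, 0.116, 0.094]] ((535.3350219726562, 1.9763870239257812), (172.4024200439453, 232.32382202148438), 0.6370699405670166)
top bar 96 [[0.478, -0.297, 0.102], [0.492, -0.265, 0.114], [0.504, -0.238, 0.119]] ((493.4862060546875, -268.2973937988281), (22.710981369018555, 62.374839782714844), 12.478472709655762)
scene carton 247 [[0.508, -0.097, 0.031], [0.528, -0.001, 0.04], [0.551, 0.078, 0.057]] ((523.6428833007812, -3.4650115966796875), (192.72384643554688, 92.24900817871094), 89.32386779785156)
scene rim 395 [[0.446, -0.112, 0.077], [0.583, -0.027, 0.085], [0.617, 0.118, 0.091]] ((531.2568359375, 2.6776885986328125), (174.8408660888672, 235.46218872070312), 0.5426785349845886)
scene bar 130 [[0.477, -0.366, 0.097], [0.495, -0.291, 0.112], [0.514, -0.233, 0.118]] ((497.9406433105469, -299.7982177734375), (26.365154266357422, 136.8937225341797), 10.25370979309082)
```

View pics/t5c.png

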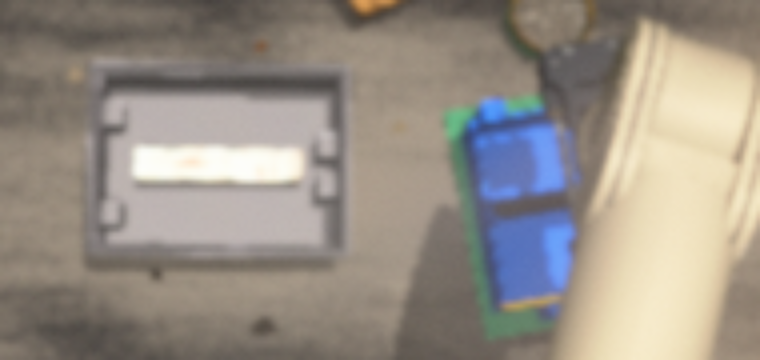

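Carton lies flat on the bin floor, centred between the ledges; bin unmoved. I'll tie the camera to the TCP using the carton, whose x is known from the grip (0.533), and grip the bar meanwhile.

```bash
python3 - <<'E'
from h import *
for n in("top","scene"):
    c=camera(n);W=world(c)
    H,S,V=cv2.split(cv2.cvtColor(c["image"],cv2.COLOR_RGB2HSV))
    X,Y,Z=W[...,0],W[...,1],W[...,2]
    m=((V>150)&(S<70)&(Z>.036)&(Z<.048)&(abs(X-.533)<.035)&(abs(Y)<.085)).astype(np.uint8)
    k,l,st,_=cv2.connectedComponentsWithStats(m);i=1+np.argmax(st[1:,4])
    P=W[l==i].astype(np.float32);print(n,"carton",len(P),P.mean(0),cv2.minAreaRect(P[:,:2]*1000))
    # rim by cast onto z=.089
    m=((S<110)&(Z>.082)&(Z<.094)&(abs(X-.533)<.1)&(abs(Y)<.13))
    P=W[m].astype(np.float32);print("rim",np.median(P[:,2]),cv2.minAreaRect(P[:,:2]*1000))
    # inner floor / ledge tops
    m=(Z>.05)&(Z<.062)&(abs(X-.533)<.074)&(abs(Y-.002)>.088)&(abs(Y-.002)<.104)
    P=W[m];
    for s in(1,-1):
        for t in(1,-1):
            Q=P[(np.sign(P[:,1])==s)&(np.sign(P[:,0]-.533)==t)]
            if len(Q): print("ledge",s,t,len(Q),np.median(Q,0).round(4))
E
```

```text
top carton 299 [0.53445125 0.00270631 0.04096616] ((533.33837890625, 1.9120559692382812), (29.44782829284668, 148.8224639892578), 0.8753881454467773)
rim 0.0871996 ((535.0429077148438, 1.7447662353515625), (171.7283172607422, 232.03280639648438), 0.7200950980186462)
ledge 1 1 33 [0.5803 0.0981 0.0555]
ledge 1 -1 25 [0.4865 0.099  0.0571]
ledge -1 1 24 [ 0.5521 -0.0952  0.0555]
ledge -1 -1 23 [ 0.5178 -0.0939  0.0561]
scene carton 189 [0.5309564  0.00619685 0.03991979] ((531.9302978515625, 4.973602294921875), (32.72429656982422, 151.9398193359375), 1.3778642416000366)
rim 0.086682856 ((531.663330078125, 2.5352020263671875), (178.91505432128906, 234.73751831054688), 0.6106770634651184)
ledge 1 -1 1 [0.4814 0.0914 0.0552]
ledge -1 1 26 [ 0.55   -0.0959  0.056 ]
ledge -1 -1 24 [ 0.5101 -0.0971  0.0557]
```

Emit:
{"name": "step_arm", "arguments": {
  "delta_pos": [
    [-0.05, -0.1, -0.5],
    [0, 0, -1],
    [0, 0, -1],
    [0, 0, -1],
    [0, 0, -0.8],
    [0, 0, -0.5],
    [0, 0, -0.3],
    [0, 0, 0],
    [0, 0, 0]
  ],
  "turn": [0, 0, 0, 0, 0, 0, 0, 0, 0]
}}

```text
time: 23.95
ee_pos: [0.4998, -0.3031, 0.0893]
eef_rot: [0.643, 0.766, 0.0, 0.001]
ft_force: [0.1, 0.8, 0.3]
width: 0.0871
grip_force: 0.0
```

Emit:
{"name": "step_arm", "arguments": {
  "delta_pos": [
    [0, 0, 0],
    [0, 0, 0],
    [0, 0, 0],
    [0, 0, 0],
    [0, 0, 0],
    [0, 0, 0],
    [0, 0, 0],
    [0, 0, 0],
    [0, 0, 0],
    [0, 0, 0],
    [0, 0, 0],
    [0, 0, 0]
  ],
  "turn": [0, 0, 0, 0, 0, 0, 0, 0, 0, 0, 0, 0],
  "grip": 1,
  "newtons": 45
}}

```text
time: 25.15
ee_pos: [0.4993, -0.303, 0.0886]
eef_rot: [0.643, 0.766, 0.0, -0.0]
ft_force: [0.2, 0.6, 0.9]
width: 0.0176
grip_force: 45.0
```

Bin centre comes out at (0.534, 0.002), yaw 90.6°, from the rim and the ledge tops, with the carton check within 1 mm. Bar gripped; lifting and turning on over the bin.

Emit:
{"name": "step_arm", "arguments": {
  "delta_pos": [
    [0, 0, 0.2],
    [0, 0, 0.4],
    [0, 0, 0.8],
    [0, 0, 1],
    [0, 0, 1],
    [0, 0, 0.9],
    [0, 0, 0.6],
    [0, 0, 0]
  ],
  "turn": [0, 0, 0, 0, 0, 0, 0, 0]
}}

```text
time: 25.95
ee_pos: [0.5003, -0.3033, 0.2134]
eef_rot: [0.643, 0.766, 0.0, 0.002]
ft_force: [-0.0, 1.0, -3.8]
width: 0.0174
grip_force: 45.0
```

Emit:
{"name": "step_arm", "arguments": {
  "delta_pos": [
    [0.1, 0.4, 0],
    [0.1, 0.8, 0],
    [0.1, 1, 0],
    [0.1, 1, 0],
    [0.1, 1, 0],
    [0.1, 1, 0],
    [0.1, 1, 0],
    [0.1, 1, 0],
    [0.1, 1, 0],
    [0.1, 1, 0],
    [0.1, 1, 0],
    [0.1, 1, 0]
  ],
  "turn": [0.3, 0.7, 0.9, 0.9, 0.9, 0.9, 0.9, 0.9, 0.9, 0.9, 0.9, 0.9]
}}

```text
time: 27.15
ee_pos: [0.5284, -0.0212, 0.2098]
eef_rot: [0.095, 0.995, 0.0, -0.001]
ft_force: [0.7, 0.6, -3.2]
width: 0.0179
grip_force: 45.0
```

Emit:
{"name": "step_arm", "arguments": {
  "delta_pos": [
    [0.1, 0.7, 0],
    [0, 0.3, 0],
    [0, 0, 0],
    [0, 0, 0],
    [0, 0, 0]
  ],
  "turn": [0.9, 0.6, 0.2, 0, 0]
}}

```text
time: 27.65
ee_pos: [0.5315, 0.0013, 0.2105]
eef_rot: [-0.003, 1.0, -0.0, -0.0]
ft_force: [-0.5, 0.5, -2.2]
width: 0.0172
grip_force: 45.0
```

```bash
cat > m.py <<'E'
from h import *
import sys
k=sys.argv[1]
s=read_state();q=s["eef_rot"];print(np.round(s["joint_positions"],3),s["ee_pos"],2*np.arctan2(q[1],q[0]))
for n in("top","scene"):
    c=camera(n);W=world(c);save(c,n+k+".png")
    H,S,V=cv2.split(cv2.cvtColor(c["image"],cv2.COLOR_RGB2HSV))
    X,Y,Z=W[...,0],W[...,1],W[...,2];near=(abs(X-.533)<.11)&(abs(Y)<.15)
    for t,m in(("yel",(H>18)&(H<35)&(S>120)&(Y<-.06)),("blue",(H>100)&(H<130)&(S>120)),("rim",(S<110)&(Z>.08)&(Z<.096))):
        P=W[m&near].astype(np.float32)
        if t=="blue":
            zt=np.percentile(P[:,2],97);P=P[P[:,2]>zt-.01]
        if len(P)>4: print(n,t,len(P),np.percentile(P,[2,50,98],0).round(3).tolist(),cv2.minAreaRect(P[:,:2]*1000))
a=[cv2.resize(cv2.imread(f"pics/{n}{k}.png")[r:r+130,u:u+150],None,fx=2.6,fy=2.6) for n,r,u in(("top",140,170),("scene",150,200))]
cv2.imwrite(f"pics/c{k}.png",np.hstack(a))
E
python3 m.py 6
```

```text
[ 0.881  0.32  -1.141  1.681  0.298  1.335  1.264] [0.53149889 0.00130274 0.21053261] 3.1466894147848428
top blue 57 [[0.466, -0.071, 0.198], [0.485, 0.083, 0.204], [0.599, 0.1, 0.317]] ((526.6782836914062, 10.070167541503906), (96.77025604248047, 199.5332489013672), 17.081480026245117)
top rim 243 [[0.448, -0.114, 0.08], [0.497, -0.106, 0.086], [0.618, 0.117, 0.094]] ((534.2110595703125, 2.0573043823242188), (171.17965698242188, 231.9334716796875), 0.41210147738456726)
scene yel 47 [[0.468, -0.083, 0.197], [0.528, -0.079, 0.204], [0.588, -0.076, 0.208]] ((526.96923828125, -78.2999496459961), (126.81100463867188, 9.292499542236328), 0.8365157842636108)
scene blue 153 [[0.46, -0.055, 0.203], [0.467, 0.017, 0.206], [0.597, 0.089, 0.237]] ((530.678466796875, 15.240562438964844), (143.6653289794922, 171.66871643066406), 0.6557875871658325)
scene rim 159 [[0.445, -0.112, 0.081], [0.465, 0.071, 0.087], [0.616, 0.119, 0.092]] ((530.0548706054688, 3.4698257446289062), (236.16180419921875, 171.67880249023438), 89.3846664428711)
```

View pics/c6.png

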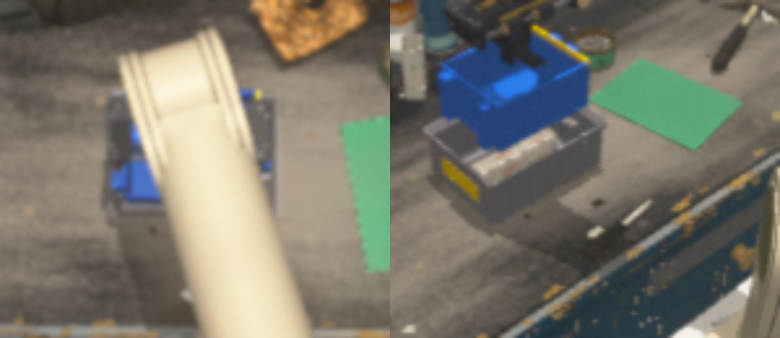

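The tray hangs over the bin with its yellow edge at −y, away from the label, and about 2 mm short in x. I'll correct that and lower it slowly.

Emit:
{"name": "step_arm", "arguments": {
  "delta_pos": [
    [0.08, 0.04, -0.2],
    [0, 0, -0.5],
    [0, 0, -0.5],
    [0, 0, -0.4],
    [0, 0, -0.2],
    [0, 0, 0],
    [0, 0, 0]
  ],
  "turn": [0, 0, 0, 0, 0, 0, 0]
}}

```text
time: 28.45
ee_pos: [0.5339, 0.0031, 0.1663]
eef_rot: [-0.004, 1.0, 0.0, 0.0]
ft_force: [0.6, -0.4, -2.6]
width: 0.0175
grip_force: 45.0
```

Emit:
{"name": "step_arm", "arguments": {
  "delta_pos": [
    [0, 0, -0.2],
    [0, 0, -0.2],
    [0, 0, 0],
    [0, 0, 0]
  ],
  "turn": [0, 0, 0, 0]
}}

```text
time: 28.85
ee_pos: [0.5337, 0.003, 0.156]
eef_rot: [-0.004, 1.0, 0.0, -0.0]
ft_force: [-0.1, 0.0, -3.8]
width: 0.0177
grip_force: 45.0
```

Emit:
{"name": "step_arm", "arguments": {
  "delta_pos": [
    [0, 0, -0.15],
    [0, 0, -0.15],
    [0, 0, 0],
    [0, 0, 0]
  ],
  "turn": [0, 0, 0, 0]
}}

```text
time: 29.25
ee_pos: [0.5337, 0.003, 0.1485]
eef_rot: [-0.004, 1.0, 0.0, -0.0]
ft_force: [-0.0, 0.1, -2.8]
width: 0.0176
grip_force: 45.0
```

Emit:
{"name": "step_arm", "arguments": {
  "delta_pos": [
    [0, 0, -0.1],
    [0, 0, -0.06],
    [0, 0, 0],
    [0, 0, 0]
  ],
  "turn": [0, 0, 0, 0]
}}

```text
time: 29.65
ee_pos: [0.5338, 0.003, 0.1446]
eef_rot: [-0.004, 1.0, 0.0, -0.0]
ft_force: [-0.1, -0.1, -3.5]
width: 0.0174
grip_force: 45.0
```

Emit:
{"name": "step_arm", "arguments": {
  "delta_pos": [
    [0, 0, -0.06],
    [0, 0, 0],
    [0, 0, 0]
  ],
  "turn": [0, 0, 0]
}}

```text
time: 29.95
ee_pos: [0.5338, 0.003, 0.1431]
eef_rot: [-0.004, 1.0, 0.0, -0.0]
ft_force: [-0.5, 0.7, -3.3]
width: 0.0173
grip_force: 45.0
```

Emit:
{"name": "step_arm", "arguments": {
  "delta_pos": [
    [0, 0, -0.05],
    [0, 0, 0],
    [0, 0, 0]
  ],
  "turn": [0, 0, 0]
}}

```text
time: 30.25
ee_pos: [0.5338, 0.003, 0.1418]
eef_rot: [-0.004, 1.0, 0.0, -0.0]
ft_force: [-0.7, 0.8, -2.4]
width: 0.0175
grip_force: 45.0
```

Emit:
{"name": "step_arm", "arguments": {
  "delta_pos": [
    [0, 0, -0.04],
    [0, 0, 0],
    [0, 0, 0]
  ],
  "turn": [0, 0, 0]
}}

```text
time: 30.55
ee_pos: [0.534, 0.003, 0.1415]
eef_rot: [-0.004, 1.0, -0.0, 0.0]
ft_force: [-3.5, -1.3, 5.5]
width: 0.0176
grip_force: 45.0
```

Emit:
{"name": "step_arm", "arguments": {
  "delta_pos": [
    [0, 0, -0.03],
    [0, 0, 0],
    [0, 0, 0]
  ],
  "turn": [0, 0, 0]
}}

```text
time: 30.85
ee_pos: [0.5342, 0.003, 0.1415]
eef_rot: [-0.004, 1.0, -0.0, 0.0]
ft_force: [-6.5, -1.6, 13.5]
width: 0.0175
grip_force: 45.0
```

```bash
python3 m.py 7
```

```text
[ 0.828  0.395 -1.097  1.763  0.375  1.215  1.205] [0.53419828 0.00299366 0.14152822] 3.1486044879272153
top yel 6 [[0.595, -0.085, 0.072], [0.602, -0.08, 0.124], [0.609, -0.077, 0.137]] ((602.9442138671875, -80.27953338623047), (5.200351238250732, 16.215187072753906), 70.9883804321289)
top blue 8 [[0.515, 0.064, 0.248], [0.527, 0.068, 0.251], [0.537, 0.068, 0.259]] ((525.8599853515625, 67.09085083007812), (23.423843383789062, 2.5440919399261475), 10.12549114227295)
top rim 309 [[0.448, -0.114, 0.081], [0.509, 0.047, 0.087], [0.617, 0.116, 0.095]] ((533.94287109375, 1.7848129272460938), (171.0882110595703, 231.30917358398438), 0.366882860660553)
scene yel 44 [[0.472, -0.082, 0.129], [0.528, -0.077, 0.135], [0.586, -0.073, 0.138]] ((529.6612548828125, -76.42444610595703), (116.8227310180664, 11.414904594421387), 1.1844645738601685)
scene blue 76 [[0.462, -0.059, 0.136], [0.469, 0.012, 0.151], [0.598, 0.091, 0.212]] ((530.6470947265625, 2.3333892822265625), (138.13087463378906, 178.7530059814453), 0.20732678472995758)
scene rim 148 [[0.444, -0.111, 0.08], [0.463, 0.068, 0.087], [0.614, 0.119, 0.092]] ((530.8193359375, 2.673919677734375), (173.84494018554688, 236.10906982421875), 0.19388069212436676)
```

View pics/c7.png

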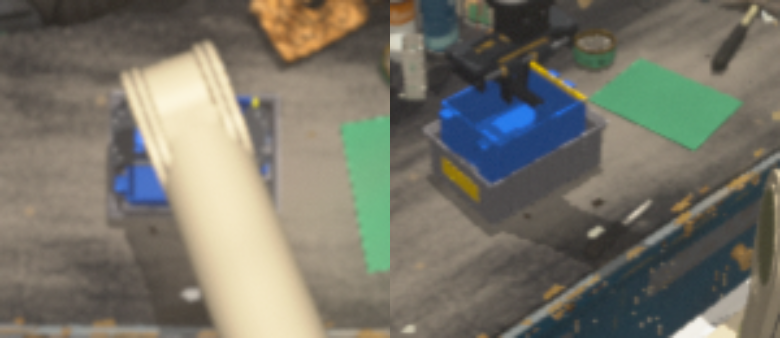

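Contact came at the expected height: rim at z 0.136, i.e. underside at 0.056, with the tray centred in the bin. Releasing and backing off.

Emit:
{"name": "step_arm", "arguments": {
  "delta_pos": [
    [0, 0, 0.05],
    [0, 0, 0]
  ],
  "turn": [0, 0]
}}

```text
time: 31.15
ee_pos: [0.534, 0.003, 0.1415]
eef_rot: [-0.004, 1.0, 0.0, 0.0]
ft_force: [-1.2, -0.6, 2.2]
width: 0.0175
grip_force: 45.0
```

Emit:
{"name": "step_arm", "arguments": {
  "delta_pos": [
    [0, 0, 0],
    [0, 0, 0],
    [0, 0, 0],
    [0, 0, 0],
    [0, 0, 0],
    [0, 0, 0],
    [0, 0, 0.3],
    [0, 0, 0.7],
    [0, 0, 1],
    [0, 0, 1],
    [0, 0, 1],
    [0, 0, 1]
  ],
  "turn": [0, 0, 0, 0, 0, 0, 0, 0, 0, 0, 0, 0],
  "grip": 0
}}

```text
time: 32.35
ee_pos: [0.5337, 0.0032, 0.268]
eef_rot: [-0.004, 1.0, 0.0, 0.0]
ft_force: [0.4, -0.2, 0.1]
width: 0.0869
grip_force: 0.0
```

Emit:
{"name": "step_arm", "arguments": {
  "delta_pos": [
    [0, -0.5, 0],
    [0, -1, 0],
    [0, -1, 0],
    [0, -1, 0],
    [0, -1, 0],
    [0, -1, 0],
    [0, -1, 0],
    [0, -1, 0],
    [0, -1, 0],
    [0, -1, 0],
    [0, -0.5, 0],
    [0, 0, 0]
  ],
  "turn": [-0.5, -0.5, -0.5, -0.5, -0.5, -0.5, -0.5, -0.5, -0.5, -0.5, -0.5, 0]
}}

```text
time: 33.55
ee_pos: [0.5334, -0.2501, 0.2658]
eef_rot: [0.324, 0.946, 0.0, -0.0]
ft_force: [-0.4, 0.3, 0.2]
width: 0.0868
grip_force: 0.0
```

```bash
python3 m.py 8; python3 - <<'E'
from h import *
c=camera("top");W=world(c);H,S,V=cv2.split(cv2.cvtColor(c["image"],cv2.COLOR_RGB2HSV))
m=(H>100)&(H<130)&(S>120)&(W[...,2]>.125)&(W[...,2]<.145)&(abs(W[...,0]-.533)<.08)&(abs(W[...,1])<.1)
P=W[m];A=np.c_[P[:,:2]-[.533,.002],np.ones(len(P))];print("rim plane",len(P),np.linalg.lstsq(A,P[:,2],rcond=None)[0])
E
```

```text
[ 1.076  0.365 -0.92   1.456  0.289  1.463  1.069] [ 0.53339782 -0.25006032  0.2657706 ] 2.482541646750673
top yel 28 [[0.486, -0.087, 0.021], [0.579, -0.08, 0.136], [0.609, -0.077, 0.142]] ((547.1392211914062, -79.3248062133789), (9.604345321655273, 124.96321105957031), 87.25006103515625)
top blue 86 [[0.47, -0.008, 0.157], [0.537, -0.003, 0.167], [0.598, 0.012, 0.174]] ((533.7276000976562, 2.1990652084350586), (131.6958465576172, 23.429954528808594), 0.8983141183853149)
top rim 529 [[0.449, -0.114, 0.08], [0.519, 0.008, 0.087], [0.62, 0.116, 0.095]] ((534.8943481445312, 1.8543701171875), (172.38412475585938, 231.49649047851562), 0.3925072252750397)
scene yel 48 [[0.471, -0.089, 0.128], [0.529, -0.077, 0.135], [0.592, -0.074, 0.14]] ((532.4895629882812, -84.1882553100586), (127.6151351928711, 21.92339324951172), 1.6841537952423096)
scene blue 66 [[0.464, -0.009, 0.138], [0.47, 0.012, 0.154], [0.599, 0.09, 0.167]] ((527.9192504882812, 27.788619995117188), (175.6541748046875, 95.65579223632812), 23.80556869506836)
scene rim 147 [[0.445, -0.111, 0.081], [0.461, 0.061, 0.087], [0.616, 0.119, 0.091]] ((529.1968994140625, 2.884429931640625), (233.58656311035156, 171.95254516601562), 89.15933990478516)
rim plane 278 [0.00729015 0.00097817 0.13428198]
```

View pics/c8.png

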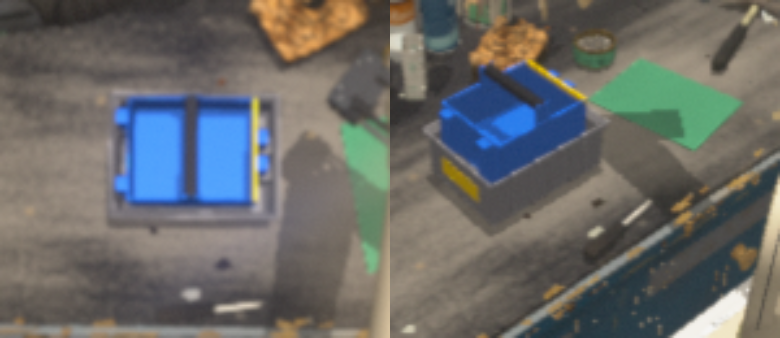

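The tray stands level in the bin: rim plane tilt under 0.5°, height 0.134–0.136, centred. Its yellow edge is opposite the label, the ribs are on the ledges, and the arm is clear. Handing in.

```bash
python3 -c "
from bench import *
print(close_job())"
```

```text
the job is handed in; nothing more can be done
None
```

The job is handed in: the carton lies flat on the bin floor, and the tray stands half turned and level with its ribs on the ledges; the pot, tin and hammer were not touched.

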